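# Latch the cutlery flight case

## Task

The cutlery case stands on its hinge side with the lid slightly ajar: hook the loop of the draw latch on its top over the keeper on the lid and, still holding it, draw the bar snug under the keeper's lip with a pull of about 10 N for a moment. Then press the lever down over centre until it lies flat on its stop and the lid is drawn shut, and hold it there with about 10 N for a moment. Never push or pull with more than about 30 N, and leave the other things where they are.

Things in the scene. Friction and masses are not known exactly. Their poses are not given: they have to be found in the camera images.
- case: Black flight case with aluminium edges, fixed, standing on its hinge side: 280 mm wide (its y), about 190 mm thick (its x), top at z = 180 mm. Origin on the table under the seam between the two shells; its x points level from the body shell (robot side) across the seam to the lid shell, z up. The draw latch sits on the top, in the plane y = 0.
- lid (a joint): Lid shell, hinged at the bottom of the seam. 0 = shut; starts near 0.047 rad ajar (8 mm at the top, towards the case's +x). A seal springs it open: moving its top from ajar to shut takes up to about 45 N (6 N a millimetre). The latch draws it slightly past 0 on the way and lets it come back to about 0.
- lever (a joint): Latch lever, stiff (damped) enough to stay where left. 0 = shut, lying flat and pointing to the case's -x; grows as it swings up and over towards the lid (1.57 = upright, stop at 2.7). Starts 1.35 to 1.75.
- latch_pivot (a point): Axis of the lever (parallel to the case's y), 14 mm above the case top, 22 mm from the seam on the body side. The wire loop hinges on the lever 20 mm from this axis, on the line of the lever, so a hooked lever goes over centre only at about 0.18 rad, shortly before it is flat, and is then held down by the pull; let go before that, it may stay or spring back. It ends on a slightly soft stop.
- lever_blade: Flat steel lever 68 mm long, 24 mm wide, 4 mm thick; origin on the lever's axis; x points from the free end to the axis, z out of the face that is pressed (up when shut).
- lever_end (a point): Middle of the pressed face at the free end of the lever, 61 mm from the lever's axis. With the loop hooked, pressing the lever over takes about 5 N, and then the slightly soft stop is felt.
- loop: Steel wire loop 42 mm wide (wire 6 mm thick), hinged to the lever with a stiff pivot that holds it where left (moving loop and lever together drags with 2 to 3 N). Origin on that pivot; x points along the loop to the bar 70 mm away; z up when the loop is level.
- loop_bar (a point): Centre of the loop's cross bar (6 mm thick, along y), the part that hooks the keeper: at x 70, z -7 mm in the loop's frame.
- loop_knob (a point): Centre of the ball knob by which the loop is held: a black ball of 16 mm diameter on an 8 mm thick stem, at x 82, z 24 mm in the loop's frame (above the strip just beyond the bar). Pinched from the two sides (along the case's y) it can roll between the fingers as the loop tilts. At the start the loop slopes up from its pivot.
- keeper: Steel keeper on the lid's top: a 2 mm strike plate 52 mm long, with a hook 22 mm wide that opens to the case's +x, away from the lever. Origin in the lid's top face at the seam, axes as the case's.
- keeper_seat (a point): Foot of the hook's inner face, on the strike plate. From here the hook's lip overhangs 8 mm towards +x, its underside 8.5 mm and its top 12.5 mm above the plate; the plate runs 35 mm from here to +x. The bar must lie under the lip (its centre about 3 mm out from the face).
- mug: White mug 80 mm wide, 95 mm tall, left of the case; leave alone. Origin at its underside.
- jar: Closed glass jar 66 mm wide, 100 mm tall, right of the case; leave alone. Origin at its underside.
- ladle_spoon: Spoon 190 mm long on the table to the right; leave alone.
- glass_bowl: Glass bowl 150 mm wide, 55 mm tall, on the table to the left; leave alone.
- napkin_ring: Steel napkin ring 42 mm wide, 28 mm tall, on the case's top about 100 mm to the left of the latch; leave alone.

How it is judged:
On the way, in this order (a step that is already met when the one before it is completed fails the run):
1. the fingers draw the loop snug: its bar under the keeper's lip and bearing on the keeper with 6 to 18 N (x of loop_bar in the frame of keeper_seat between 0 and 0.008 m and z of loop_bar in the frame of keeper_seat between -0.003 and 0.0095 m and contact force between loop and keeper between 6 and 18 N and contact force between the fingers and loop above 1 N and value of joint lever above 0.7 rad), for 0.3 s.
2. the fingers press the lever home: flat (within 0.05 rad) and pressed with more than 5 N (value of joint lever below 0.05 rad and contact force between the fingers and lever_blade above 5 N), for 0.2 s.
At the end, for the whole second after the job is handed in: The lever lies flat (within 0.05 rad of shut), the lid is drawn shut (within 0.012 rad, 2 mm at the top), and the loop's bar is still hooked under the keeper's lip (value of joint lever below 0.05 rad and value of joint lid between -0.02 and 0.012 rad and x of loop_bar in the frame of keeper_seat between 0 and 0.008 m and z of loop_bar in the frame of keeper_seat between -0.003 and 0.0095 m); the robot touches nothing.
It fails at once if the lever is pushed with more than 40 N (contact force between the fingers and lever_blade above 40 N).
It fails at once if the loop is pressed or pulled against the keeper with more than 80 N (contact force between loop and keeper above 80 N).
It fails at once if another thing is moved by more than 30 mm (distance of any of mug, jar, ladle_spoon, glass_bowl, napkin_ring from where it was at the start of the episode above 0.03 m).
It also fails if it takes over 72 s, if anything falls off the work surface, if the arm or the gripper's body presses on something with over 40 N, if the wrist force passes 120 N, or if a joint passes its speed limit or range.

## Robot

A 6-joint arm with a two-finger parallel gripper is mounted at the origin on the work surface. World frame = base frame: x ahead of the robot, y to its left, z up, the work surface at z = 0. Lengths are in m, angles in rad, forces in N, time in s.
With the tool pointing down it reaches from about 0.35 to 0.775 m from the base axis. Payload 5.5 kg.
Tool frame: the origin (TCP) lies at the very end of the fingers, on their centre line; the grasp point (between the pads) lies 19 mm behind it; z points along the fingers, y is the line along which they close (so a half turn about z gives the same grasp; the last joint's range is limited). The gripper opens to 85 mm and grips with 20 to 120 N. Pads are 22 mm wide; open, the fingers measure 114 mm over their backs; the gripper's body (76 mm by 85 mm) begins 54 mm behind the grasp point. The pads swing forward as they close: fully open they stand 13 mm farther back than shut.
Start: joints at [0.992, 0.313, 0.046, 1.304, 0, 1.431], TCP at [0.244, 0.521, 0.231] pointing down, gripper open.
Joint ranges: [-2.76, 2.76], [-0.86, 1.69], [-1.03, 1.26], [-2.2, 2.34], [-1.47, 1.5], [-3.14, 3.14]. Speed limits (rad/s): [2.57, 2.57, 3.14, 3.14, 3.14, 3.14].

## Interface

Orientations are given as a unit quaternion [w, x, y, z].
In Python, from workcell import env gives the robot as it stands. The module is installed in compiled form; this text tells all that it offers.
- The arm moves only by the tool jog_arm, never from a script. Its arguments are lists of equal length, an entry for each row: "gripper": the opening, from 0 (shut) to 1 (fully open); "offset": the shift along the world's x, y, z in cm, a list of three; "twist": the turn about the world's z in degrees. In form: {"gripper": [gripper, ...], "offset": [[dx, dy, dz], ...], "twist": [twist, ...]}. A call has exactly 8 rows; each row is the pose to reach, as a shift and turn from the pose commanded when the call began; what a row does not reach only later rows make up. A row lasts 1/8 s, in which the tool goes at most 62.5 mm and 10.7 degrees, less where a joint would pass 70% of its speed; a pose out of reach is approached as far as the arm can. A call with a gripper value outside its range is refused whole. The fingers move at their own pace and stop on an object; "squeeze" is the grip in N (left out, the last holds). Time passes only in rows, so rows that repeat a pose let the fingers close, or fill a call up. It gives the time, the measured TCP pose, the force, the opening and the grip force at its end, in the units of the state.
- env.get_state(): the state, without advancing time (a new reading comes with each control period).
- env.read_camera(name): name is "scene" or "top" or "wrist"; returns a dict with "image" (384x512x3 uint8, red, green, blue), "z_map" (384x512 float32, m along the optical axis (not along the pixel's ray), 0 where there is no reading), "fovy" (degrees; the focal length in pixels is half the picture's height over the tangent of half this angle, whatever the lens; pixels are square), "cx", "cy" (the principal point, pixels), "cam_to_world" (4x4, takes a point from camera to world coordinates). Camera axes: x right, y up, looking along -z (the intrinsics and any distortion apply to the point x, -y, -z); pixel columns grow to the right and rows downward; lengths in m; the calibration is good to about 2 mm. The wrist camera is an equidistant fisheye: a pixel r from the principal point sees the ray r / f radians off the axis. A picture is of the moment at which its call begins.
- env.hand_in(): hands the job in; it is judged then, once.
The state is a dict: "clock": time; "joint_pos": joint angles; "qvel": joint speeds; "tau": joint torques, N m; "tcp_pos": TCP position; "orientation": TCP orientation; "wrist_force": force on the tool from outside, world axes, zero at the start; "ft_torque": the same for the moment, N m; "finger_gap": finger opening in m; "grip_force": force on a finger pad.
Only numpy, scipy, OpenCV 4.12 (cv2) and the standard library are available. Lean on these libraries where they do the work, as an engineer would, in place of code of your own. Each camera call takes 0.05 s, during which the arm holds its last target. There are 200 camera calls.

## Working session

There is one attempt and no reset: what is moved stays moved. The work goes in short steps, Python scripts to look and compute and a tool call to move; the robot and the scene stay as the last step left them, time stands still between calls to the robot, and variables do not carry over. Pictures are saved under pics/ and viewed, at most 10 in all, crops included, and the job is handed in when it is done.

Besides the shell and the picture viewer there is one more tool, called after "Emit:" as name(argument=value, ...), one argument or row to a line, values as JSON. jog_arm: Moves the arm, as the interface text tells. Its arguments: {"type":"object","properties":{"gripper":{"type":"array"},"offset":{"type":"array"},"twist":{"type":"array"},"squeeze":{"type":"number"}},"required":["gripper","offset","twist"]}

```bash
mkdir -p pics; cat > h.py <<'E'
import numpy as np, cv2
from workcell import env
def shot(n,fn=None):
    d=env.read_camera(n)
    if fn: cv2.imwrite('pics/'+fn,d['image'][:,:,::-1])
    np.savez(n+'.npz',**{k:np.asarray(v) for k,v in d.items()})
    return d
def pts(d):
    H,W=d['z_map'].shape; f=H/2/np.tan(np.radians(float(d['fovy']))/2)
    v,u=np.mgrid[:H,:W]; z=d['z_map']
    P=np.stack([(u-d['cx'])/f*z,-(v-d['cy'])/f*z,-z,np.ones_like(z)],-1)
    return (P@np.asarray(d['cam_to_world']).T)[...,:3]
E
python3 - <<'E'
from h import *
a=shot('scene');b=shot('top')
im=np.hstack([a['image'],b['image']])
for n,d in(('scene',a),('top',b)):
    cv2.imwrite(f'pics/{n}0.png',cv2.resize(d['image'][:,:,::-1],(800,600)))
    print(n,d['fovy'],d['cam_to_world'].round(3).tolist())
print(env.get_state())
E
```

```text
scene 46.48636031743847 [[0.258, -0.584, 0.77, 1.497], [0.966, 0.137, -0.219, -0.294], [0.022, 0.8, 0.599, 0.973], [0.0, 0.0, 0.0, 1.0]]
top 51.905926201263625 [[0.01, 0.988, -0.155, 0.251], [-1.0, 0.007, -0.021, -0.001], [-0.02, 0.155, 0.988, 1.453], [0.0, 0.0, 0.0, 1.0]]
{'clock': 0.1, 'joint_pos': array([9.92446530e-01, 3.13921982e-01, 4.51348452e-02, 1.30360560e+00,
       1.74416490e-05, 1.43120580e+00]), 'qvel': array([-0.0029718 , -0.00080982,  0.00225337,  0.00135023,  0.00196463,
        0.00062622]), 'tau': array([ 3.29362891e-03, -4.81727457e+01,  2.99242687e+01,  1.27500945e-02,
       -5.54054168e-05, -3.08811502e-05]), 'tcp_pos': array([0.24402785, 0.52016746, 0.23051721]), 'orientation': array([-2.88581721e-04,  2.17624106e-01,  9.76032331e-01, -7.44260845e-04]), 'wrist_force': array([-0.0305507 , -0.17793258,  0.53178338]), 'ft_torque': array([-0.01132473,  0.02003655, -0.06396271]), 'grip_force': 0.0, 'finger_gap': 0.08566272419449827}
```

View pics/scene0.png

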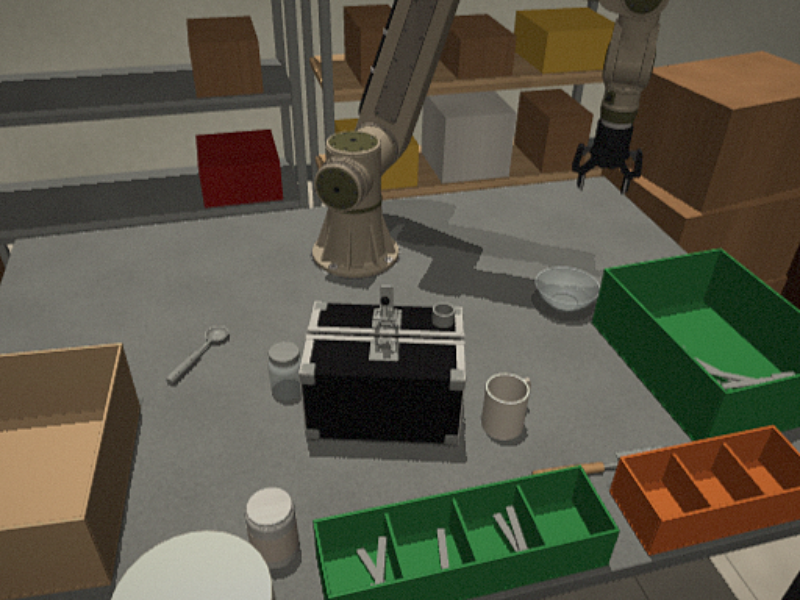

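View pics/top0.png

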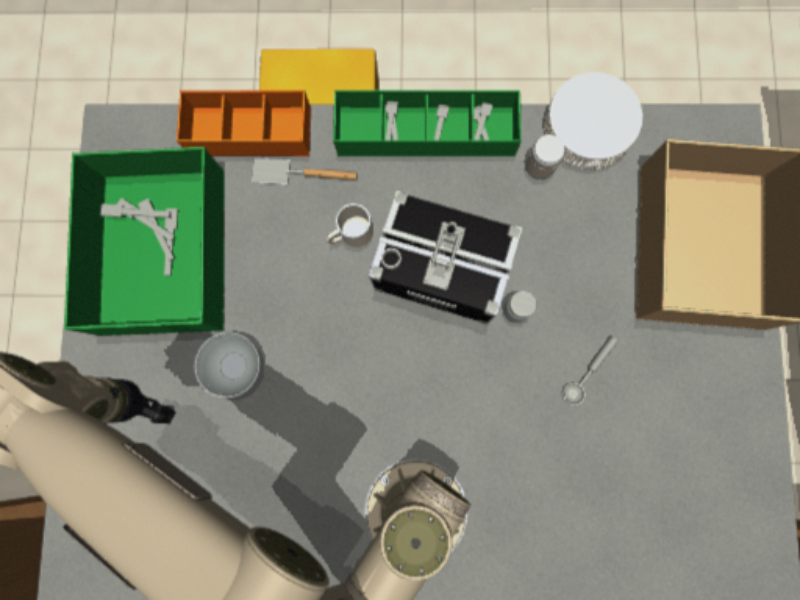

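The scene view shows the case at about (385,370), with the latch at (387,315) and the knob at (387,295). In the top view the latch is at (445,255), the ring at (390,258), and the case is yawed by about -15°. Next I measure these from depth.

```bash
python3 - <<'E'
from h import *
for n in('top','scene'):
    d=dict(np.load(n+'.npz')); P=pts(d)
    m=(P[...,2]>.165)&(P[...,2]<.19)&(P[...,0]>.3)&(P[...,0]<.8)&(np.abs(P[...,1]+.05)<.3)
    m=cv2.morphologyEx(m.astype('u1'),cv2.MORPH_OPEN,np.ones((3,3)))
    k,l,s,c=cv2.connectedComponentsWithStats(m); i=1+s[1:,4].argmax()
    q=P[l==i]; r=cv2.minAreaRect((q[:,:2]*1000).astype('f4'))
    print(n,r,np.median(q[:,2]))
    c0=np.array(r[0])/1000
    near=(np.hypot(P[...,0]-c0[0],P[...,1]-c0[1])<.09)
    im=d['image'].astype(int)
    for lo in np.arange(.19,.29,.008):
        mm=near&(P[...,2]>=lo)&(P[...,2]<lo+.008)
        if mm.sum()>2:
            Q=P[mm]; print(lo.round(3),mm.sum(),Q.mean(0).round(4),Q.min(0).round(3),Q.max(0).round(3),im[mm].mean(0).round(0))
    # bright seam edges
    y0,x0=[int(t) for t in np.argwhere(l==i).mean(0)]
    cv2.imwrite(f'pics/{n}1.png',cv2.resize(d['image'][y0-48:y0+48,x0-64:x0+64,::-1],(800,600),interpolation=cv2.INTER_CUBIC)); print(x0,y0)
E
```

```text
top ((608.3656616210938, -75.58128356933594), (282.4038391113281, 98.31867218017578), 73.3246841430664) 0.17783143976888804
0.19 30 [ 0.5752 -0.0643  0.1936] [ 0.522 -0.08   0.19 ] [ 0.596 -0.028  0.198] [137. 138. 131.]
0.198 5 [ 0.5648 -0.063   0.1999] [ 0.533 -0.077  0.198] [ 0.59  -0.041  0.202] [150. 151. 144.]
0.206 4 [ 0.5274 -0.0453  0.2118] [ 0.524 -0.057  0.211] [ 0.531 -0.034  0.213] [147. 148. 142.]
0.214 28 [ 0.5313 -0.054   0.219 ] [ 0.52  -0.075  0.215] [ 0.555 -0.034  0.222] [165. 167. 158.]
0.222 25 [ 0.5436 -0.0579  0.2252] [ 0.528 -0.078  0.222] [ 0.556 -0.034  0.23 ] [157. 158. 150.]
0.23 22 [ 0.563  -0.0602  0.2337] [ 0.543 -0.084  0.231] [ 0.585 -0.04   0.238] [152. 154. 145.]
0.238 22 [ 0.5782 -0.0677  0.2422] [ 0.566 -0.087  0.238] [ 0.592 -0.043  0.246] [150. 151. 143.]
0.246 19 [ 0.5901 -0.0694  0.2495] [ 0.578 -0.086  0.246] [ 0.602 -0.049  0.254] [149. 150. 143.]
0.254 5 [ 0.5978 -0.0714  0.2576] [ 0.596 -0.077  0.254] [ 0.6   -0.067  0.261] [134. 135. 129.]
0.278 16 [ 0.5816 -0.0678  0.2822] [ 0.575 -0.075  0.278] [ 0.588 -0.062  0.285] [53. 53. 51.]
0.28
[... 687 characters left out ...]
 [104. 103.  96.]
0.23 16 [ 0.5423 -0.0482  0.2341] [ 0.521 -0.08   0.23 ] [ 0.58  -0.037  0.238] [97. 96. 90.]
0.238 46 [ 0.5585 -0.057   0.2429] [ 0.518 -0.088  0.239] [ 0.597 -0.038  0.246] [100.  98.  91.]
0.246 41 [ 0.5494 -0.0561  0.2503] [ 0.517 -0.086  0.246] [ 0.604 -0.037  0.254] [101. 100.  93.]
0.254 37 [ 0.5558 -0.0573  0.2578] [ 0.518 -0.075  0.254] [ 0.605 -0.037  0.262] [106. 105.  98.]
0.262 10 [ 0.5838 -0.0664  0.266 ] [ 0.521 -0.07   0.263] [ 0.594 -0.059  0.27 ] [103. 101.  94.]
0.27 12 [ 0.5884 -0.0686  0.2748] [ 0.584 -0.074  0.271] [ 0.592 -0.062  0.278] [36. 34. 33.]
0.278 17 [ 0.5858 -0.0666  0.2809] [ 0.581 -0.074  0.279] [ 0.591 -0.06   0.284] [18. 18. 17.]
244 220
```

View pics/top1.png

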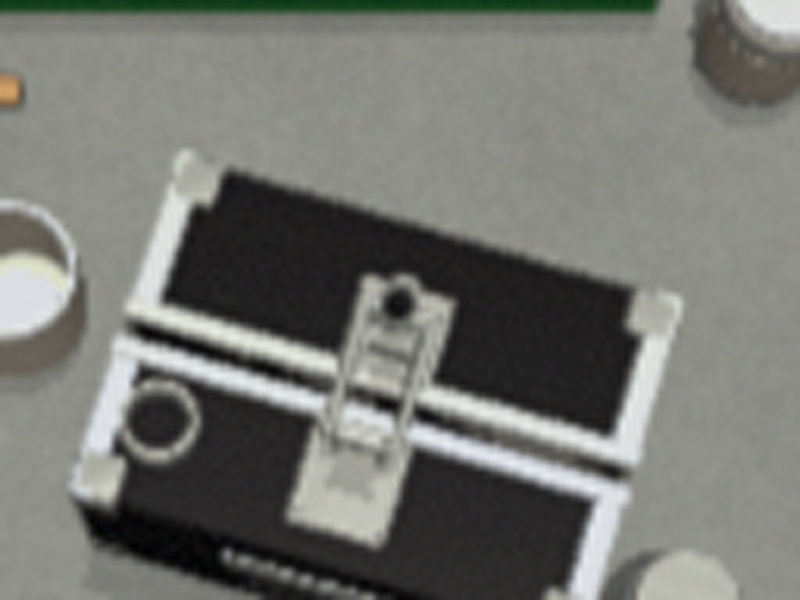

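View pics/scene1.png

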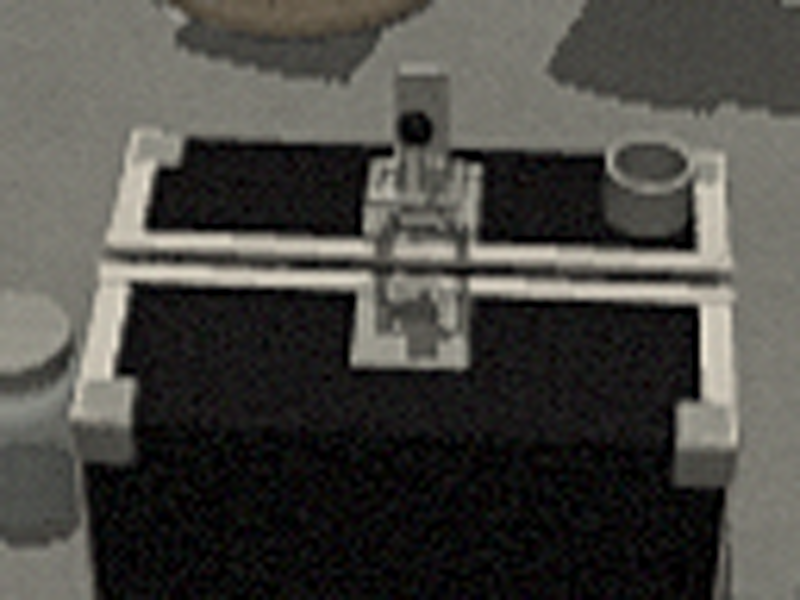

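The two views agree. The case yaw is about -17°, the seam sits about 0.549 along the case's x direction, and the knob is near (0.585, -0.068, 0.278), 86 mm from the loop pivot (85.4 expected). Moving above the knob now.

Emit:
jog_arm(
  gripper=[0.6, 0.6, 0.6, 0.6, 0.6, 0.6, 0.6, 0.6],
  offset=[
    [0, 0, 6],
    [4, -3, 10],
    [8, -8, 13],
    [12, -14, 14],
    [16, -20, 14],
    [20, -26, 14],
    [23, -32, 14],
    [26, -38, 14],
  ],
  twist=[0, 1, 2, 3, 4, 5, 6, 8],
  squeeze=30,
)

```text
clock: 1.1
tcp_pos: [0.483, 0.1808, 0.3709]
orientation: [-0.0, 0.148, 0.989, 0.0]
wrist_force: [-0.0, 0.6, -0.0]
finger_gap: 0.0514
grip_force: 0.0
```

Emit:
jog_arm(
  gripper=[0.6, 0.6, 0.6, 0.6, 0.6, 0.6, 0.6, 0.6],
  offset=[
    [2, -5, 0],
    [4, -10, 0],
    [6, -15, 0],
    [7, -18, 0],
    [8, -20.8, 0],
    [8.1, -20.8, 0],
    [8.1, -20.8, 0],
    [8.1, -20.8, 0],
  ],
  twist=[0, 0, 0, 0, 0, 0, 0, 0],
)

```text
clock: 2.1
tcp_pos: [0.563, -0.0244, 0.3714]
orientation: [-0.0, 0.148, 0.989, 0.0]
wrist_force: [0.1, 0.1, -0.0]
finger_gap: 0.051
grip_force: 0.0
```

```bash
python3 - <<'E'
from h import *
a=shot('scene');b=shot('wrist','w1.png');t=shot('top')
s=env.get_state(); print(s['clock'],s['tcp_pos'],s['orientation'],s['joint_pos'],s['wrist_force'],s['finger_gap'])
print(b['cam_to_world'].round(4).tolist(),b['fovy'],b['cx'],b['cy'])
# plate far end / keeper profile from scene view along case x
y=np.radians(-17); X=np.array([np.cos(y),np.sin(y)]);Y=np.array([-X[1],X[0]])
for n,d in(('scene',a),('top',t)):
    P=pts(d); S=P[...,:2]@X; T=P[...,:2]@Y
    m=(abs(T-.106)<.025)&(S>.53)&(S<.64)&(P[...,2]>.17)&(P[...,2]<.215)
    print(n)
    for lo in np.arange(.53,.64,.005):
        k=m&(S>=lo)&(S<lo+.005)
        if k.sum(): print(lo.round(3),k.sum(),P[...,2][k].min().round(4),np.median(P[...,2][k]).round(4),P[...,2][k].max().round(4),a['image'][k].mean().round() if n=='scene' else t['image'][k].mean().round())
E
```

```text
2.25 [ 0.56313358 -0.02449946  0.37153571] [1.93722702e-04 1.48394021e-01 9.88928294e-01 8.17491367e-05] [-1.85982627e-01  2.99706230e-01  3.68577576e-01  1.63928655e+00
  1.77733254e-04  1.11905645e-01] [-0.73991471  1.01986423  0.2857899 ] 0.05163766420135024
[[0.2936, -0.9118, -0.2871, 0.4899], [0.9559, 0.2801, 0.088, -0.0005], [0.0002, -0.3003, 0.9538, 0.5139], [0.0, 0.0, 0.0, 1.0]] 65.70646984690485 259.0318709927115 189.94725395563452
scene
0.53 29 0.1768 0.1814 0.2123 104.0
0.535 19 0.1756 0.1797 0.1833 144.0
0.54 46 0.1703 0.1768 0.1837 93.0
0.545 19 0.1703 0.1749 0.1812 70.0
0.55 1 0.1763 0.1763 0.1763 196.0
0.555 12 0.1767 0.1789 0.1809 118.0
0.56 10 0.1779 0.1797 0.1821 135.0
0.565 14 0.1761 0.1796 0.1819 113.0
0.57 12 0.1756 0.1792 0.1821 104.0
0.575 28 0.176 0.1796 0.1941 88.0
0.58 32 0.1761 0.1802 0.1937 84.0
0.585 34 0.1755 0.18 0.1928 91.0
0.59 30 0.1749 0.1784 0.19 95.0
0.595 20 0.1748 0.1787 0.182 102.0
0.6 26 0.1751 0.1779 0.1808 112.0
0.605 23 0.1738 0.178 0.1824 128.0
0.61 28 0.174 0.177 0.1793 100.0
0.615 27 0.1716 0.1754 0.1796 26.0
0.62 25 0.172 0.1749 0.1782 21.0
0.625 21 0.1726 0.1744 0.1768 23.0
0.63 28 0.172 0.1751 0.1783 22.0
0.635 30 0.1709 0.1742 0.1765 21.0
top
```

View pics/w1.png

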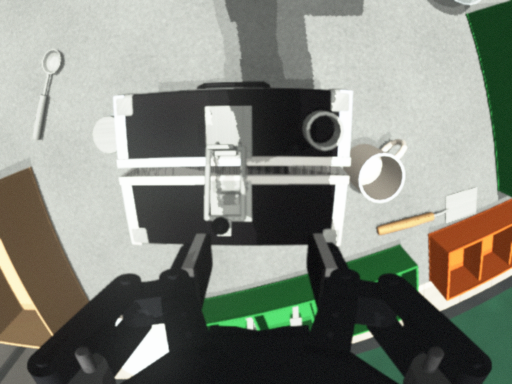

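The wrist view shows the knob at (222,226), the loop at x 207-245 and y 145-220, and the case fully in view. Ray-casting the knob centre next.

```bash
cat >> h.py <<'E'
def wray(d,u,v):
    f=192/np.tan(np.radians(float(d['fovy']))/2); a=np.array([u-float(d['cx']),v-float(d['cy'])]); r=np.hypot(*a); th=r/f
    c=np.array([np.sin(th)*a[0]/r,-np.sin(th)*a[1]/r,-np.cos(th)]); M=np.asarray(d['cam_to_world'])
    return M[:3,3],M[:3,:3]@c
def onz(d,u,v,z):
    o,w=wray(d,u,v); return o+w*(z-o[2])/w[2]
yaw=np.radians(-17); X=np.array([np.cos(yaw),np.sin(yaw)]);Y=np.array([-X[1],X[0]])
E
python3 - <<'E'
from h import *
d=dict(np.load('wrist.npz')); im=d['image'].astype(int)
g=cv2.cvtColor(d['image'],cv2.COLOR_RGB2GRAY)
w=g[214:236,208:238]; 
mm=(w<45).astype('u1'); print('\n'.join(''.join('#' if k else '.' for k in r) for r in mm))
for p in((221.5,226),):
  for z in(.276,.282):
    q=onz(d,*p,z); print(z,q,q[:2]@X,q[:2]@Y)
# case corners on z=.18: outer edges
for p in((117,94),(352,92),(118,166),(351,162),(232,168),(146,242)):
    q=onz(d,*p,.18); print(p,q.round(4),(q[:2]@X).round(4),(q[:2]@Y).round(4))
E
```

```text
..............................
..............................
..............................
..............................
...........###................
.........#######..............
.......###########............
......#############...........
.....##############...........
...#################.......#.#
...#################......#.##
.#.#################.....##...
...#################.....#.#.#
.#.########.########........##
..#################.......###.
....###############......##...
....##############.........###
..#.##############.......##.#.
#.#...##########..........#.#.
.##..####................#####
####..#....................###
###.#.....................####
0.276 [ 0.58367876 -0.06387229  0.276     ] 0.5768492288568126 0.10956978019439714
0.282 [ 0.58131461 -0.06227432  0.282     ] 0.5741211796036647 0.11040671333409499
(117, 94) [ 0.4262 -0.1579  0.18  ] 0.4537 -0.0264
(352, 92) [0.5098 0.1042 0.18  ] 0.457 0.2487
(118, 166) [ 0.5091 -0.1897  0.18  ] 0.5423 -0.0326
(351, 162) [0.5893 0.0829 0.18  ] 0.5393 0.2516
(232, 168) [ 0.5558 -0.0534  0.18  ] 0.5472 0.1115
(146, 242) [ 0.6157 -0.1962  0.18  ] 0.6461 -0.0076
```

Emit:
jog_arm(
  gripper=[0.6, 0.6, 0.6, 0.6, 0.6, 0.6, 0.6, 0.6],
  offset=[
    [1, -2, 0],
    [2, -4.1, 0],
    [2, -4.1, -3],
    [2, -4.1, -6],
    [2, -4.1, -8],
    [2, -4.1, -9.5],
    [2, -4.1, -10.6],
    [2, -4.1, -10.6],
  ],
  twist=[0, 0, 0, 0, 0, 0, 0, 0],
)

```text
clock: 3.25
tcp_pos: [0.5832, -0.0665, 0.2647]
orientation: [-0.001, 0.149, 0.989, 0.0]
wrist_force: [1.1, 0.3, 0.6]
finger_gap: 0.0509
grip_force: 0.0
```

```bash
python3 - <<'E'
from h import *
a=shot('scene');b=shot('wrist')
s=env.get_state(); print(s['clock'],s['tcp_pos'],s['wrist_force'],s['finger_gap'])
A=cv2.resize(a['image'][160:250,190:310,::-1],(400,300),interpolation=cv2.INTER_CUBIC)
B=cv2.resize(b['image'][100:370,80:440,::-1],(400,300))
cv2.imwrite('pics/c2.png',np.hstack([A,B]))
E
```

```text
3.35 [ 0.58369269 -0.06651985  0.26590673] [0.14902818 0.66660314 0.66759773] 0.051465641744539325
```

View pics/c2.png

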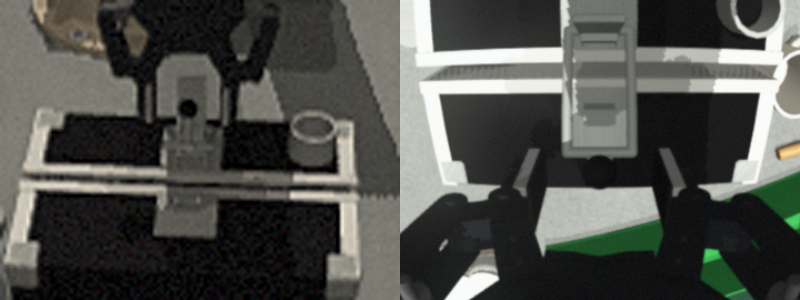

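The knob is centred between the fingers: left crop (188,107), right crop (600,172). Closing on it.

Emit:
jog_arm(
  gripper=[0.4, 0.2, 0, 0, 0, 0, 0, 0],
  offset=[
    [0, 0, 0],
    [0, 0, 0],
    [0, 0, 0],
    [0, 0, 0],
    [0, 0, 0],
    [0, 0, 0],
    [0, 0, 0],
    [0, 0, 0],
  ],
  twist=[0, 0, 0, 0, 0, 0, 0, 0],
  squeeze=30,
)

```text
clock: 4.35
tcp_pos: [0.5836, -0.0664, 0.2654]
orientation: [0.0, 0.149, 0.989, 0.0]
wrist_force: [3.0, -1.0, 3.0]
finger_gap: 0.0132
grip_force: 29.3
```

```bash
python3 - <<'E'
from h import *
b=shot('wrist'); a=shot('scene')
s=env.get_state(); print(s['clock'],s['tcp_pos'],s['wrist_force'],s['finger_gap'],s['grip_force'])
P=pts(a);S=P[...,:2]@X;T=P[...,:2]@Y
g=cv2.cvtColor(a['image'],cv2.COLOR_RGB2GRAY)
m=(g<35)&(abs(T-.107)<.007)&(abs(S-.577)<.02)&(P[...,2]>.266)&(P[...,2]<.30)
print(m.sum(),np.median(P[m],0),P[m].min(0),P[m].max(0))
E
```

```text
4.45 [ 0.58344064 -0.06641482  0.26532138] [ 1.8434739  -1.35696554  3.13332964] 0.013194646065639892 29.25144910812378
32 [ 0.58851788 -0.06945663  0.27992292] [ 0.5778914  -0.07619259  0.27235391] [ 0.59273679 -0.06077665  0.29997782]
```

```bash
cat > k.py <<'E'
import numpy as np
from h import X,Y
def ik(O,K):   # knob (s,z) -> lever angle, loop tilt, bar (s,z)
    d=np.array(K)-O; D=np.hypot(*d); L=np.hypot(.082,.024); r=.02
    a=np.arccos(np.clip((D*D+r*r-L*L)/(2*D*r),-1,1)); al=np.arctan2(d[1],d[0])+a
    P=O+r*np.array([np.cos(al),np.sin(al)]); e=np.array(K)-P
    ph=np.arctan2(e[1],e[0])-np.arctan2(.024,.082); c,s=np.cos(ph),np.sin(ph)
    return np.pi-al,ph,P+np.array([c*.07+s*.007,s*.07-c*.007])
def knob(O,th,ph):
    P=O+.02*np.array([-np.cos(th),np.sin(th)]);c,s=np.cos(ph),np.sin(ph)
    return P+np.array([c*.082-s*.024,s*.082+c*.024])
def bar2knob(O,B):  # bar (s,z) -> th,ph,knob
    d=np.array(B)-O;D=np.hypot(*d);L=np.hypot(.07,.007);r=.02
    a=np.arccos(np.clip((D*D+r*r-L*L)/(2*D*r),-1,1)); al=np.arctan2(d[1],d[0])+a
    P=O+r*np.array([np.cos(al),np.sin(al)]);e=np.array(B)-P
    ph=np.arctan2(e[1],e[0])-np.arctan2(-.007,.07); th=np.pi-al
    return th,ph,knob(O,th,ph)
E
python3 - <<'E'
from h import *; from k import *
t=shot('top')
for n in('scene','top'):
    P=pts(dict(np.load(n+'.npz')));S=P[...,:2]@X;T=P[...,:2]@Y;z=P[...,2]
    m=(abs(T-.107)<.01)&(S>.48)&(S<.54)&(z>.222)&(z<.28)
    print(n,m.sum())
    if m.sum()>5: print(np.polyfit(z[m],S[m],1),z[m].min(),z[m].max(),S[m].min(),S[m].max(), np.polyval(np.polyfit(z[m],S[m],1),.194))
    m=(abs(T-.107)<.009)&(S>.565)&(S<.605)&(z>.186)&(z<.2)
    print('hook',m.sum(),np.percentile(S[m],[5,50,95]) if m.any() else '',np.median(z[m]))
for O in((.524,.194),(.527,.194)):
    O=np.array(O); print(O,ik(O,(.577,.279)))
    for B in((.60,.23),(.602,.205),(.602,.187),(.598,.187),(.592,.187),(.586,.187),(.582,.187)): print(B,bar2knob(O,B))
E
```

```text
scene 39
[-0.24452318  0.57281989] 0.22292068001874232 0.2594051574153883 0.5077457331929985 0.5217083901150324 0.5253823933672017
hook 28 [0.57551993 0.58377833 0.58907142] 0.1914854169229156
top 0
hook 0  nan
[0.524 0.194] (np.float64(1.455684446795693), np.float64(0.5821546078831273), array([0.58402121, 0.24650842]))
(0.6, 0.23) (np.float64(1.976549119252269), np.float64(0.3528863754666448), array([0.60054671, 0.26323704]))
(0.602, 0.205) (np.float64(1.9840779817746608), np.float64(-0.0045175467831870125), array([0.61413992, 0.23594547]))
(0.602, 0.187) (np.float64(2.190447089323671), np.float64(-0.23763518209958578), array([0.62096032, 0.21430396]))
(0.598, 0.187) (np.float64(1.9995757652548842), np.float64(-0.2665247407643442), array([0.6177411 , 0.21374489]))
(0.592, 0.187) (np.float64(1.7187403283720273), np.float64(-0.2908785513282791), array([0.61238652, 0.21325623]))
(0.586, 0.187) (np.float64(1.4172525442553374), np.float64(-0.29062002127140446), array([0.60637973, 0.2132615 ]))
(0.582, 0.187) (np.float64(1.1832521376627294), np.float64(-0.2715127418876266), array([0.60187
[... 200 characters left out ...]
11479), array([0.60107368, 0.2632242 ]))
(0.602, 0.205) (np.float64(1.8309925817464086), np.float64(-0.018973281687779717), array([0.61458598, 0.23576675]))
(0.602, 0.187) (np.float64(2.046506967679811), np.float64(-0.2602882775518293), array([0.62157392, 0.21386748]))
(0.598, 0.187) (np.float64(1.8597983669317244), np.float64(-0.28150478033363097), array([0.61813951, 0.21344618]))
(0.592, 0.187) (np.float64(1.5727192058087953), np.float64(-0.29423879106223044), array([0.61247463, 0.21318758]))
(0.586, 0.187) (np.float64(1.2457548452788985), np.float64(-0.278171235901288), array([0.60605124, 0.21351316]))
(0.582, 0.187) (np.float64(0.9697747799183234), np.float64(-0.24085371036641684), array([0.6010481 , 0.21424279]))
  return _methods._mean(a, axis=axis, dtype=dtype,
  ret = ret.dtype.type(ret / rcount)
```

Emit:
jog_arm(
  gripper=[0, 0, 0, 0, 0, 0, 0, 0],
  offset=[
    [0.7, -0.2, -0.5],
    [1.4, -0.4, -1.0],
    [2.2, -0.7, -1.6],
    [2.6, -0.8, -2.3],
    [3.0, -0.9, -3.0],
    [3.4, -1.0, -3.7],
    [3.7, -1.1, -4.3],
    [3.7, -1.1, -4.3],
  ],
  twist=[0, 0, 0, 0, 0, 0, 0, 0],
)

```text
clock: 5.5
tcp_pos: [0.6212, -0.0777, 0.2221]
orientation: [0.001, 0.149, 0.989, -0.0]
wrist_force: [0.8, -1.0, 1.4]
finger_gap: 0.0135
grip_force: 29.3
```

```bash
python3 - <<'E'
from h import *
a=shot('scene');b=shot('wrist')
s=env.get_state(); print(s['clock'],s['tcp_pos'],s['tcp_pos'][:2]@X,s['tcp_pos'][:2]@Y,s['wrist_force'],s['finger_gap'],s['grip_force'])
A=cv2.resize(a['image'][160:250,190:310,::-1],(400,300),interpolation=cv2.INTER_CUBIC)
B=cv2.resize(b['image'][100:370,80:440,::-1],(400,300))
cv2.imwrite('pics/c3.png',np.hstack([A,B]))
E
```

```text
5.6 [ 0.62097589 -0.07763204  0.22267486] 0.6165396042490626 0.1073158922896786 [ 0.78304377 -0.64662459  0.56772061] 0.013335556228021317 29.252729415893555
```

View pics/c3.png

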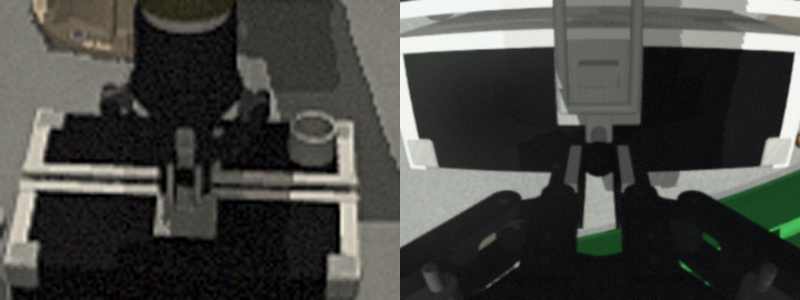

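The loop has followed: the bar is near right-crop (597,105), the knob at (600,160), and the hook under the loop at (600,63). Before going down I'll get the bar-to-lip profile from wrist depth.

```bash
cat >> h.py <<'E'
def wpts(d):
    H,W=d['z_map'].shape; f=192/np.tan(np.radians(float(d['fovy']))/2)
    v,u=np.mgrid[:H,:W]; a=u-float(d['cx']); b=v-float(d['cy']); r=np.hypot(a,b)+1e-9; k=np.tan(r/f)/r; z=d['z_map']
    P=np.stack([a*k*z,-b*k*z,-z,np.ones_like(z)],-1); return (P@np.asarray(d['cam_to_world']).T)[...,:3]
def prof(d,half=.004,t0=.107,lo=.55,hi=.64):
    P=wpts(d);S=P[...,:2]@X;T=P[...,:2]@Y;z=P[...,2]
    for s in np.arange(lo,hi,.003):
        m=(abs(T-t0)<half)&(S>=s)&(S<s+.003)&(z>.15)&(z<.3)
        if m.any(): print(f'{s*1e3:.0f}: {m.sum()} z {z[m].min()*1e3:.0f} {np.median(z[m])*1e3:.0f} {z[m].max()*1e3:.0f} g {d["image"][m].mean():.0f}')
E
python3 - <<'E'
from h import *
d=dict(np.load('wrist.npz')); prof(d,lo=.5)
P=wpts(d);T=P[...,:2]@Y;S=P[...,:2]@X;z=P[...,2]
m=(abs(T-.06)<.02)&(S>.58)&(S<.63)&(z>.15)&(z<.2);print('lid top z',np.median(z[m]))
E
```

```text
500: 63 z 179 182 183 g 107
503: 60 z 180 182 184 g 107
506: 63 z 180 182 183 g 106
509: 65 z 180 182 184 g 107
512: 66 z 180 182 184 g 106
515: 56 z 180 182 184 g 103
518: 9 z 182 182 184 g 93
521: 51 z 214 216 218 g 92
527: 95 z 259 261 263 g 98
530: 326 z 181 260 263 g 93
533: 65 z 180 182 184 g 112
536: 52 z 180 181 183 g 129
539: 65 z 180 181 183 g 129
542: 39 z 179 181 182 g 120
554: 87 z 152 170 182 g 94
557: 61 z 179 181 182 g 124
560: 64 z 180 181 182 g 114
563: 65 z 179 181 183 g 100
566: 61 z 180 181 183 g 99
569: 57 z 180 181 182 g 99
572: 114 z 179 184 195 g 83
575: 65 z 192 194 196 g 96
578: 60 z 191 193 195 g 97
581: 59 z 191 193 194 g 97
584: 60 z 191 192 194 g 95
587: 1 z 191 191 191 g 86
590: 108 z 179 204 207 g 92
593: 123 z 178 206 208 g 100
596: 143 z 178 207 209 g 94
599: 207 z 179 235 242 g 46
602: 315 z 207 221 300 g 50
605: 288 z 207 297 300 g 20
608: 81 z 207 242 243 g 22
611: 49 z 206 240 242 g 33
614: 2 z 238 239 239 g 64
626: 1 z 176 176 176 g 53
lid top z 0.17714057169840303
```

Wrist depth gives the lip front at s ≈ 0.587 with its top at 0.192. The bar is at about (0.592, 0.204) and the knob at about (0.607, 0.2345). I need about 12 mm further out, then about 20 mm down.

Emit:
jog_arm(
  gripper=[0, 0, 0, 0, 0, 0, 0, 0],
  offset=[
    [0.5, -0.15, 0],
    [1.0, -0.3, 0],
    [1.15, -0.35, -0.4],
    [1.15, -0.35, -0.8],
    [1.15, -0.35, -1.2],
    [1.15, -0.35, -1.6],
    [1.15, -0.35, -1.9],
    [1.15, -0.35, -1.9],
  ],
  twist=[0, 0, 0, 0, 0, 0, 0, 0],
)

```text
clock: 6.6
tcp_pos: [0.6344, -0.0812, 0.2043]
orientation: [0.003, 0.149, 0.989, 0.0]
wrist_force: [3.7, -0.8, -0.4]
finger_gap: 0.0003
grip_force: 2.1
```

```bash
python3 - <<'E'
from h import *
d=shot('wrist')
s=env.get_state(); print(s['clock'],s['tcp_pos'],s['tcp_pos'][:2]@X,s['wrist_force'],s['finger_gap'])
prof(d,lo=.569)
prof(d,lo=.56,t0=.107+.017,half=.003)
E
```

```text
6.65 [ 0.63402354 -0.0810691   0.20427489] 0.6300220373591939 [ 4.47263499 -1.25391345  0.4965551 ] -9.139513782081342e-05
569: 79 z 179 181 182 g 97
572: 123 z 178 185 195 g 83
575: 94 z 192 194 195 g 95
578: 82 z 192 193 195 g 96
581: 93 z 191 193 194 g 96
584: 82 z 191 193 195 g 93
587: 14 z 192 192 193 g 88
590: 166 z 179 193 197 g 94
593: 85 z 179 195 197 g 89
596: 85 z 193 195 197 g 92
599: 74 z 193 195 197 g 92
602: 280 z 193 205 227 g 54
605: 245 z 193 224 229 g 35
608: 142 z 192 227 230 g 22
611: 337 z 225 276 296 g 14
614: 192 z 225 272 299 g 14
617: 2244 z 176 286 300 g 22
620: 187 z 176 251 297 g 26
623: 75 z 241 245 272 g 17
626: 86 z 240 242 270 g 17
629: 69 z 240 242 253 g 17
632: 83 z 241 249 254 g 23
635: 117 z 241 253 261 g 18
638: 47 z 241 242 259 g 23
560: 97 z 179 182 207 g 97
563: 91 z 180 202 206 g 87
566: 86 z 179 201 205 g 88
569: 93 z 180 200 203 g 88
572: 89 z 180 199 203 g 87
575: 78 z 180 199 202 g 88
578: 81 z 179 198 201 g 88
581: 82 z 178 196 200 g 87
584: 73 z 179 196 199 g 88
587: 74 z 178 195 198 g 88
590: 85 z 178 194 197 g 91
593: 57 z 179 195 196 g 89
599: 33 z 178 179 181 g 89
602: 51 z 178 179 180 g 93
605: 49 z 177 179 180 g 93
608: 282 z 177 298 300 g 27
611: 1078 z 178 285 300 g 17
614: 66 z 175 177 291 g 26
617: 224 z 175 254 263 g 16
620: 108 z 175 226 256 g 20
623: 147 z 175 225 255 g 20
626: 44 z 175 176 177 g 12
629: 45 z 175 176 178 g 11
632: 38 z 175 176 177 g 11
635: 33 z 175 175 177 g 11
638: 38 z 175 175 177 g 12
```

The knob slipped out: it had been held about 8 mm off the pad centre. It is now at s ≈ 0.610 with its centre near z ≈ 0.222, and the TCP is at s = 0.630. I'll open, slide back 20 mm and regrasp centred.

Emit:
jog_arm(
  gripper=[0.6, 0.6, 0.6, 0.6, 0.6, 0.6, 0.6, 0.6],
  offset=[
    [0, 0, 0.2],
    [0, 0, 0.3],
    [0, 0, 0.3],
    [0, 0, 0.3],
    [-0.5, 0.15, 0.3],
    [-1.1, 0.33, 0.3],
    [-1.9, 0.58, 0.3],
    [-1.9, 0.58, 0.3],
  ],
  twist=[0, 0, 0, 0, 0, 0, 0, 0],
)

```text
clock: 7.65
tcp_pos: [0.6121, -0.0748, 0.2065]
orientation: [-0.0, 0.149, 0.989, 0.0]
wrist_force: [0.2, 0.1, -0.4]
finger_gap: 0.0513
grip_force: 0.0
```

```bash
python3 - <<'E'
from h import *
d=shot('wrist')
s=env.get_state(); print(s['clock'],s['tcp_pos'],s['tcp_pos'][:2]@X,s['tcp_pos'][:2]@Y,s['wrist_force'],s['finger_gap'])
P=wpts(d);S=P[...,:2]@X;T=P[...,:2]@Y;z=P[...,2];g=d['image'].mean(-1)
m=(abs(T-.107)<.015)&(S>.59)&(S<.64)&(z>.21)&(z<.245)&(g<45)
k,l,st,c=cv2.connectedComponentsWithStats(m.astype('u1'));i=1+st[1:,4].argmax();m=l==i
A=np.c_[2*S[m],2*T[m],2*z[m],np.ones(m.sum())];b=S[m]**2+T[m]**2+z[m]**2
x=np.linalg.lstsq(A,b,rcond=None)[0];print('sphere',x[:3],np.sqrt(x[3]+(x[:3]**2).sum()),m.sum(),S[m].min(),S[m].max(),T[m].min(),T[m].max(),z[m].max(),c[i])
B=cv2.resize(d['image'][100:370,80:440,::-1],(400,300)); A=cv2.resize(shot('scene')['image'][160:250,190:310,::-1],(400,300),interpolation=cv2.INTER_CUBIC)
cv2.imwrite('pics/c4.png',np.hstack([A,B]))
E
```

```text
7.7 [ 0.61253695 -0.07493156  0.20655551] 0.6076798671821814 0.10743106057004116 [-0.35494231 -0.11253214  0.1780215 ] 0.05149886075766145
sphere [0.61059725 0.10839166 0.22105381] 0.00767847901116994 745 0.6024860096412625 0.6150625422580847 0.10074791720126382 0.11588295291239403 0.22973573634716088 [258.21208054 265.72751678]
```

View pics/c4.png

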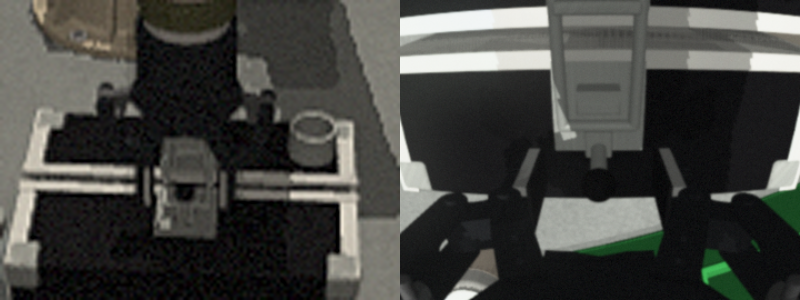

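The ball fits a sphere at (s .6106, t .1084, z .2211) with r = 7.7 mm, which confirms it. It is at right-crop (598,185), between the pads. Shifting 3 mm and closing.

Emit:
jog_arm(
  gripper=[0.6, 0.6, 0.3, 0, 0, 0, 0, 0],
  offset=[
    [0.3, 0, -0.2],
    [0.3, 0, -0.2],
    [0.3, 0, -0.2],
    [0.3, 0, -0.2],
    [0.3, 0, -0.2],
    [0.3, 0, -0.2],
    [0.3, 0, -0.2],
    [0.3, 0, -0.2],
  ],
  twist=[0, 0, 0, 0, 0, 0, 0, 0],
  squeeze=40,
)

```text
clock: 8.75
tcp_pos: [0.6158, -0.0755, 0.2043]
orientation: [0.0, 0.149, 0.989, -0.0]
wrist_force: [-0.6, -4.3, -0.3]
finger_gap: 0.0131
grip_force: 38.9
```

```bash
cat >> h.py <<'E'
def ball(d,s0,z0):
    P=wpts(d);S=P[...,:2]@X;T=P[...,:2]@Y;z=P[...,2];g=d['image'].mean(-1)
    m=(np.sqrt((S-s0)**2+(T-.108)**2+(z-z0)**2)<.0105)&(g<60)&(abs(T-.108)<.006)
    A=np.c_[2*S[m],2*z[m],np.ones(m.sum())];b=S[m]**2+z[m]**2+(T[m]-.108)**2
    x=np.linalg.lstsq(A,b,rcond=None)[0];print('ball s,z',x[:2].round(4),'r',np.sqrt(x[2]+(x[:2]**2).sum()).round(4),m.sum());return x[:2]
def st():
    s=env.get_state();f=s['wrist_force'];print('t',s['clock'],'tcp',s['tcp_pos'].round(4),'s,t',(s['tcp_pos'][:2]@X).round(4),(s['tcp_pos'][:2]@Y).round(4),'F s,t,z',(f[:2]@X).round(1),(f[:2]@Y).round(1),f[2].round(1),'gap',s['finger_gap'].round(4),s['grip_force']);return s
E
python3 - <<'E'
from h import *; from k import *
d=shot('wrist'); st(); b=ball(d,.6106,.221)
for o in(.523,.525,.527):print(o,ik(np.array([o,.195]),b))
prof(d,lo=.581,hi=.62)
prof(d,lo=.57,hi=.61,t0=.107+.017,half=.003)
E
```

```text
Traceback (most recent call last):
  File "h.py", line 35, in st
    s=env.get_state();f=s['wrist_force'];print('t',s['clock'],'tcp',s['tcp_pos'].round(4),'s,t',(s['tcp_pos'][:2]@X).round(4),(s['tcp_pos'][:2]@Y).round(4),'F s,t,z',(f[:2]@X).round(1),(f[:2]@Y).round(1),f[2].round(1),'gap',s['finger_gap'].round(4),s['grip_force']);return s
                                                                                                                                                                                                                                ^^^^^^^^^^^^^^^^^^^^^
AttributeError: 'float' object has no attribute 'round'
```

```bash
sed -i "s/s\['finger_gap'\].round(4)/round(s['finger_gap'],4)/" h.py
python3 - <<'E'
from h import *; from k import *
d=dict(np.load('wrist.npz')); st(); b=ball(d,.6106,.221)
for o in(.523,.525,.527):print(o,ik(np.array([o,.195]),b))
prof(d,lo=.581,hi=.62)
prof(d,lo=.57,hi=.61,t0=.107+.017,half=.003)
E
```

```text
t 8.8 tcp [ 0.6158 -0.0755  0.2043] s,t 0.611 0.1079 F s,t,z 0.4 -5.5 -0.6 gap 0.0132 38.92488956451416
ball s,z [0.6107 0.2207] r 0.0079 690
0.523 (np.float64(1.6922980607537457), np.float64(-0.21631455565625887), array([0.5922903 , 0.19299148]))
0.525 (np.float64(1.5915163938584196), np.float64(-0.2179938576634281), array([0.5922438 , 0.19302238]))
0.527 (np.float64(1.4916282351731158), np.float64(-0.21730938227058116), array([0.59226275, 0.19300977]))
581: 78 z 191 193 195 g 97
584: 76 z 191 192 194 g 94
587: 32 z 191 193 195 g 85
590: 130 z 178 195 197 g 97
593: 99 z 179 195 197 g 90
596: 199 z 194 287 300 g 44
599: 1497 z 194 290 300 g 19
602: 325 z 194 208 227 g 49
605: 231 z 193 225 229 g 36
608: 97 z 193 228 230 g 19
611: 80 z 226 228 230 g 13
614: 35 z 225 227 228 g 47
617: 3 z 176 225 226 g 95
620: 4 z 176 176 177 g 42
570: 76 z 180 201 204 g 89
573: 80 z 180 199 203 g 88
576: 72 z 179 199 201 g 88
579: 62 z 179 198 200 g 89
582: 68 z 179 196 200 g 88
585: 67 z 179 196 199 g 88
588: 135 z 178 196 300 g 59
591: 1047 z 179 285 300 g 21
594: 419 z 194 282 293 g 18
597: 501 z 209 253 263 g 22
600: 65 z 178 217 241 g 77
603: 240 z 178 221 235 g 31
606: 41 z 178 179 180 g 94
609: 39 z 177 179 180 g 94
```

Well held this time: ball s .6107 against TCP s .611. The bar is at (.592, .193) with the lip front at .588. Going out 10 mm, then down.

Emit:
jog_arm(
  gripper=[0, 0, 0, 0, 0, 0, 0, 0],
  offset=[
    [0.5, -0.15, 0],
    [0.95, -0.3, 0],
    [0.95, -0.3, -0.2],
    [0.95, -0.3, -0.4],
    [0.95, -0.3, -0.6],
    [0.95, -0.3, -0.8],
    [0.95, -0.3, -0.8],
    [0.95, -0.3, -0.8],
  ],
  twist=[0, 0, 0, 0, 0, 0, 0, 0],
)

```text
clock: 9.8
tcp_pos: [0.6244, -0.078, 0.196]
orientation: [-0.001, 0.149, 0.989, -0.0]
wrist_force: [-4.0, -4.0, 1.0]
finger_gap: 0.0136
grip_force: 39.0
```

```bash
python3 - <<'E'
from h import *; from k import *
d=shot('wrist'); st(); b=ball(d,.620,.2127)
for o in(.523,.527):print(o,ik(np.array([o,.195]),b))
prof(d,lo=.581,hi=.62)
prof(d,lo=.57,hi=.61,t0=.107+.017,half=.003)
E
```

```text
t 9.85 tcp [ 0.6244 -0.078   0.196 ] s,t 0.6199 0.108 F s,t,z -2.8 -5.0 -0.3 gap 0.0131 39.03065800666809
ball s,z [0.6195 0.2125] r 0.0078 673
0.523 (np.float64(2.158806466629125), np.float64(-0.27441301020830616), array([0.59957817, 0.18593409]))
0.527 (np.float64(1.9335859134606284), np.float64(-0.2984923553959702), array([0.59894378, 0.18642217]))
581: 89 z 191 193 195 g 96
584: 87 z 191 192 194 g 94
587: 5 z 191 191 192 g 88
590: 50 z 178 180 181 g 95
593: 70 z 178 180 181 g 97
596: 152 z 178 186 190 g 94
599: 71 z 187 188 190 g 96
602: 82 z 186 188 190 g 89
605: 172 z 187 279 293 g 45
608: 1611 z 186 282 292 g 20
611: 334 z 185 204 219 g 46
614: 188 z 185 218 221 g 29
617: 102 z 185 220 222 g 14
620: 78 z 176 219 221 g 13
570: 8 z 198 199 200 g 82
573: 39 z 194 198 200 g 83
576: 57 z 180 196 199 g 84
579: 74 z 179 194 198 g 88
582: 75 z 179 193 196 g 87
585: 70 z 179 192 195 g 88
588: 70 z 179 191 194 g 87
591: 67 z 179 189 193 g 88
594: 68 z 179 188 191 g 87
597: 291 z 178 293 300 g 34
600: 1375 z 187 285 299 g 16
603: 472 z 179 275 285 g 16
606: 564 z 177 243 277 g 28
609: 88 z 177 180 233 g 79
```

The bar is at (.599, .186), clear of the lip front and about 3 mm above the plate. Lowering 2 mm, then drawing back 13 mm.

Emit:
jog_arm(
  gripper=[0, 0, 0, 0, 0, 0, 0, 0],
  offset=[
    [0, 0, -0.2],
    [0, 0, -0.22],
    [-0.2, 0.06, -0.22],
    [-0.45, 0.14, -0.22],
    [-0.7, 0.21, -0.22],
    [-1.0, 0.3, -0.22],
    [-1.25, 0.38, -0.22],
    [-1.25, 0.38, -0.22],
  ],
  twist=[0, 0, 0, 0, 0, 0, 0, 0],
)

```text
clock: 10.85
tcp_pos: [0.6155, -0.0753, 0.1957]
orientation: [0.003, 0.149, 0.989, -0.001]
wrist_force: [1.8, -5.7, 1.1]
finger_gap: 0.0132
grip_force: 39.1
```

```bash
python3 - <<'E'
from h import *; from k import *
d=shot('wrist'); st(); b=ball(d,.607,.2105)
for o in(.523,.527):print(o,ik(np.array([o,.195]),b))
prof(d,lo=.569,hi=.60)
E
```

```text
t 10.9 tcp [ 0.6152 -0.0752  0.1955] s,t 0.6103 0.1079 F s,t,z 4.6 -4.5 0.6 gap 0.0131 39.0801876783371
ball s,z [0.6089 0.212 ] r 0.0075 609
0.523 (np.float64(1.597937125240938), np.float64(-0.31981484414491396), array([0.58779257, 0.18634022]))
0.527 (np.float64(1.39656064605312), np.float64(-0.3163549640727382), array([0.58788146, 0.18626724]))
569: 72 z 179 181 182 g 97
572: 185 z 179 186 195 g 80
575: 84 z 191 193 195 g 95
578: 85 z 192 193 195 g 96
581: 85 z 191 193 194 g 96
584: 83 z 191 193 194 g 94
587: 47 z 188 189 190 g 100
590: 73 z 187 188 190 g 88
593: 71 z 187 189 190 g 93
596: 1038 z 186 283 293 g 20
599: 780 z 186 277 291 g 28
```

Emit:
jog_arm(
  gripper=[0, 0, 0, 0, 0, 0, 0, 0],
  offset=[
    [0, 0, -0.1],
    [0, 0, -0.2],
    [0, 0, -0.25],
    [-0.1, 0.03, -0.25],
    [-0.2, 0.06, -0.25],
    [-0.3, 0.09, -0.25],
    [-0.3, 0.09, -0.25],
    [-0.3, 0.09, -0.25],
  ],
  twist=[0, 0, 0, 0, 0, 0, 0, 0],
)

```text
clock: 11.9
tcp_pos: [0.6115, -0.0741, 0.1926]
orientation: [0.002, 0.149, 0.989, -0.0]
wrist_force: [1.1, -4.6, 1.0]
finger_gap: 0.0128
grip_force: 39.1
```

```bash
python3 - <<'E'
from h import *; from k import *
d=shot('wrist'); st(); b=ball(d,.606,.210)
for o in(.523,.527):print(o,ik(np.array([o,.195]),b))
prof(d,lo=.569,hi=.60)
E
```

```text
t 11.95 tcp [ 0.6114 -0.0741  0.1926] s,t 0.6064 0.1079 F s,t,z 2.1 -4.9 1.0 gap 0.0131 39.09599483013153
ball s,z [0.606  0.2095] r 0.0077 704
0.523 (np.float64(1.4591976689018749), np.float64(-0.34784171766635835), array([0.58419431, 0.18443394]))
0.527 (np.float64(1.2514587829717978), np.float64(-0.337446032170218), array([0.58445593, 0.18420817]))
569: 80 z 180 181 182 g 98
572: 198 z 180 186 195 g 80
575: 89 z 192 193 196 g 95
578: 77 z 192 193 195 g 96
581: 87 z 191 193 194 g 97
584: 76 z 191 193 194 g 95
587: 22 z 186 187 187 g 87
590: 64 z 185 186 290 g 89
593: 1638 z 184 279 289 g 20
596: 287 z 183 199 288 g 52
599: 265 z 182 212 217 g 35
```

The bar is at (.584, .184), under the lip and moving freely. Pulling on.

Emit:
jog_arm(
  gripper=[0, 0, 0, 0, 0, 0, 0, 0],
  offset=[
    [-0.1, 0.03, 0],
    [-0.2, 0.06, 0],
    [-0.3, 0.09, 0],
    [-0.4, 0.12, 0],
    [-0.4, 0.12, 0],
    [-0.4, 0.12, 0],
    [-0.4, 0.12, 0],
    [-0.4, 0.12, 0],
  ],
  twist=[0, 0, 0, 0, 0, 0, 0, 0],
)

```text
clock: 12.95
tcp_pos: [0.6084, -0.0732, 0.193]
orientation: [0.003, 0.149, 0.989, -0.001]
wrist_force: [3.1, -6.1, 1.8]
finger_gap: 0.0127
grip_force: 39.1
```

```bash
python3 - <<'E'
from h import *; from k import *
d=shot('wrist'); st(); b=ball(d,.602,.210)
for o in(.523,.527):print(o,ik(np.array([o,.195]),b))
E
```

```text
t 13.0 tcp [ 0.6084 -0.0732  0.193 ] s,t 0.6032 0.1079 F s,t,z 5.7 -4.2 1.4 gap 0.013 39.09636855125427
ball s,z [0.6027 0.2098] r 0.0077 711
0.523 (np.float64(1.2849811937748126), np.float64(-0.3356582392706302), array([0.58114903, 0.18452193]))
0.527 (np.float64(1.063942633302398), np.float64(-0.3157076665878105), array([0.58165838, 0.18409724]))
```

Emit:
jog_arm(
  gripper=[0, 0, 0, 0, 0, 0, 0, 0],
  offset=[
    [-0.1, 0.03, 0],
    [-0.2, 0.06, 0],
    [-0.3, 0.09, 0],
    [-0.3, 0.09, 0],
    [-0.3, 0.09, 0],
    [-0.3, 0.09, 0],
    [-0.3, 0.09, 0],
    [-0.3, 0.09, 0],
  ],
  twist=[0, 0, 0, 0, 0, 0, 0, 0],
)

```text
clock: 14.0
tcp_pos: [0.607, -0.0728, 0.1936]
orientation: [0.005, 0.149, 0.989, -0.001]
wrist_force: [6.6, -6.9, 1.0]
finger_gap: 0.013
grip_force: 39.1
```

```bash
python3 - <<'E'
from h import *; from k import *
d=shot('wrist'); st(); b=ball(d,.601,.210)
for o in(.523,.527):print(o,ik(np.array([o,.195]),b))
E
```

```text
t 14.05 tcp [ 0.607  -0.0728  0.1936] s,t 0.6018 0.1079 F s,t,z 8.9 -5.1 0.4 gap 0.013 39.063355922698975
ball s,z [0.6014 0.2102] r 0.0078 704
0.523 (np.float64(1.2162833852797272), np.float64(-0.3266010814590345), array([0.58011123, 0.18466855]))
0.527 (np.float64(0.9881912776365529), np.float64(-0.3025299928806679), array([0.58073143, 0.18416301]))
```

Emit:
jog_arm(
  gripper=[0, 0, 0, 0, 0, 0, 0, 0],
  offset=[
    [-0.1, 0.03, 0],
    [-0.2, 0.06, 0],
    [-0.25, 0.08, 0],
    [-0.25, 0.08, 0],
    [-0.25, 0.08, 0],
    [-0.25, 0.08, 0],
    [-0.25, 0.08, 0],
    [-0.25, 0.08, 0],
  ],
  twist=[0, 0, 0, 0, 0, 0, 0, 0],
)

```text
clock: 15.05
tcp_pos: [0.6059, -0.0725, 0.194]
orientation: [0.006, 0.149, 0.989, -0.001]
wrist_force: [9.7, -8.4, 0.1]
finger_gap: 0.0131
grip_force: 39.1
```

```bash
python3 - <<'E'
from h import *; from k import *
d=shot('wrist'); st(); b=ball(d,.600,.210)
for o in(.523,.527):print(o,ik(np.array([o,.195]),b))
a=shot('scene')
P=wpts(d);T=P[...,:2]@Y;S=P[...,:2]@X;z=P[...,2]
m=(abs(T-.107)<.009)&(S>.49)&(S<.535)&(z>.222)&(z<.28); print('lever',m.sum(), S[m].min() if m.any() else '',S[m].max() if m.any() else '',z[m].max() if m.any() else '')
A=cv2.resize(a['image'][160:250,190:310,::-1],(400,300),interpolation=cv2.INTER_CUBIC)
B=cv2.resize(d['image'][0:270,80:440,::-1],(400,300))
cv2.imwrite('pics/c5.png',np.hstack([A,B]))
E
```

```text
t 15.1 tcp [ 0.6059 -0.0725  0.194 ] s,t 0.6006 0.1078 F s,t,z 11.7 -4.7 0.7 gap 0.013 39.0533047914505
ball s,z [0.6002 0.2106] r 0.0079 703
0.523 (np.float64(1.150637103125956), np.float64(-0.31631828210057716), array([0.57919149, 0.1848329 ]))
0.527 (np.float64(0.9147192720202693), np.float64(-0.28807507201266846), array([0.57992647, 0.18424878]))
lever 4360 0.4945467087099035 0.5139242992764347 0.25845484222741805
```

View pics/c5.png

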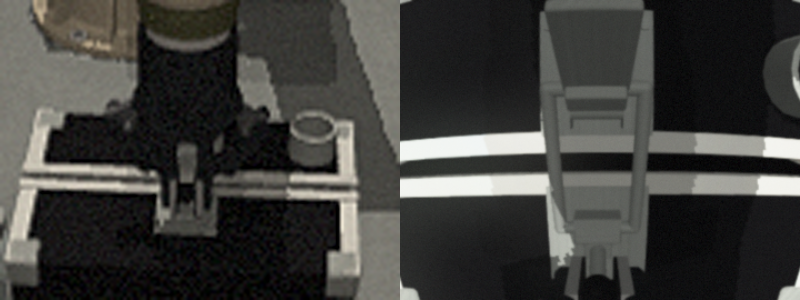

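The pull held at about 12 N, with the lever at about 1.1 rad and the bar under the lip (right crop: bar at (598,235), lever face at (598,45)). Releasing and lifting.

Emit:
jog_arm(
  gripper=[0.5, 0.5, 0.5, 0.5, 0.5, 0.5, 0.5, 0.5],
  offset=[
    [0, 0, 0],
    [0.3, -0.1, 0],
    [0.4, -0.12, 0],
    [0.4, -0.12, 1],
    [0.4, -0.12, 3],
    [0.4, -0.12, 6],
    [0.4, -0.12, 9],
    [0.4, -0.12, 10],
  ],
  twist=[0, 0, 0, 0, 0, 0, 0, 0],
)

```text
clock: 16.15
tcp_pos: [0.6051, -0.0717, 0.2942]
orientation: [0.002, 0.149, 0.989, -0.0]
wrist_force: [0.1, -0.4, -0.2]
finger_gap: 0.043
grip_force: 0.0
```

```bash
python3 - <<'E'
from h import *; from k import *
d=shot('wrist'); st(); b=ball(d,.601,.210)
for o in(.523,.525,.527):print(o,ik(np.array([o,.195]),b))
prof(d,lo=.485,hi=.60)
E
```

```text
t 16.2 tcp [ 0.6052 -0.0717  0.2943] s,t 0.5997 0.1083 F s,t,z 0.5 0.2 0.7 gap 0.0425 0.0
ball s,z [0.6015 0.2117] r 0.007 245
0.523 (np.float64(1.2199831170023478), np.float64(-0.3086902988954264), array([0.58069135, 0.18584597]))
0.525 (np.float64(1.11020292794946), np.float64(-0.2985515940121819), array([0.5809549, 0.1856359]))
0.527 (np.float64(0.9945414997956719), np.float64(-0.2851429955133499), array([0.58130669, 0.18536221]))
485: 35 z 181 182 184 g 120
488: 31 z 180 182 183 g 119
491: 8 z 181 181 182 g 115
500: 52 z 256 258 260 g 115
503: 64 z 253 258 260 g 77
506: 77 z 244 250 254 g 64
509: 72 z 234 240 245 g 65
512: 48 z 227 230 235 g 65
515: 55 z 218 221 227 g 81
518: 44 z 218 220 222 g 117
521: 44 z 213 217 221 g 77
524: 41 z 195 197 213 g 84
527: 29 z 180 182 184 g 115
530: 30 z 180 182 184 g 117
533: 40 z 180 182 183 g 126
536: 30 z 180 181 183 g 145
539: 40 z 180 181 184 g 145
542: 20 z 180 181 182 g 117
551: 11 z 151 153 160 g 86
554: 60 z 157 175 182 g 108
557: 27 z 180 181 183 g 142
560: 35 z 180 181 183 g 125
563: 27 z 180 181 183 g 115
566: 31 z 179 181 182 g 115
569: 31 z 180 181 184 g 114
572: 58 z 179 187 195 g 96
575: 38 z 192 194 195 g 111
578: 30 z 191 193 194 g 113
581: 34 z 191 193 194 g 112
584: 23 z 192 192 193 g 112
587: 18 z 185 186 187 g 108
590: 48 z 184 189 195 g 96
593: 88 z 184 202 216 g 69
596: 56 z 182 215 218 g 35
599: 46 z 178 218 220 g 28
```

Still hooked, with the ball at (.6015, .2117). The lever face fits θ ≈ 1.22 with its axis at s ≈ .523. Closing the fingers and placing them on the lid side of the lever.

Emit:
jog_arm(
  gripper=[0, 0, 0, 0, 0, 0, 0, 0],
  offset=[
    [-1.5, 0.5, 0],
    [-3.5, 1.1, 0],
    [-5.5, 1.7, 0],
    [-5.5, 1.7, 0],
    [-5.5, 1.7, -1.5],
    [-5.5, 1.7, -3],
    [-5.5, 1.7, -4.5],
    [-5.5, 1.7, -4.5],
  ],
  twist=[0, 0, 0, 0, 0, 0, 0, 0],
)

```text
clock: 17.2
tcp_pos: [0.5484, -0.0545, 0.2442]
orientation: [-0.002, 0.149, 0.989, 0.0]
wrist_force: [-0.1, 0.0, -0.3]
finger_gap: 0.0001
grip_force: 0.0
```

```bash
python3 - <<'E'
from h import *
st()
E
```

```text
t 17.2 tcp [ 0.5484 -0.0545  0.2442] s,t 0.5404 0.1082 F s,t,z -0.1 -0.0 -0.3 gap 0.0001 0.0
```

Emit:
jog_arm(
  gripper=[0, 0, 0, 0, 0, 0, 0, 0],
  offset=[
    [-0.96, 0.29, 0],
    [-1.9, 0.58, 0],
    [-2.6, 0.79, 0],
    [-3.0, 0.9, -0.1],
    [-3.35, 1.02, -0.3],
    [-3.7, 1.14, -0.6],
    [-4.1, 1.25, -0.9],
    [-4.5, 1.37, -1.2],
  ],
  twist=[0, 0, 0, 0, 0, 0, 0, 0],
)

```text
clock: 18.2
tcp_pos: [0.5051, -0.0411, 0.2358]
orientation: [0.002, 0.149, 0.989, -0.0]
wrist_force: [3.4, -0.8, 5.1]
finger_gap: 0.0001
grip_force: 3.3
```

```bash
python3 - <<'E'
from h import *
d=shot('wrist');st()
prof(d,lo=.455,hi=.53); b=ball(d,.6015,.2117); prof(d,lo=.57,hi=.60)
E
```

```text
t 18.25 tcp [ 0.5045 -0.041   0.2353] s,t 0.4945 0.1083 F s,t,z 2.8 -0.4 3.3 gap -0.0001 2.6628711304510944
455: 111 z 153 174 180 g 23
458: 51 z 178 180 181 g 24
461: 46 z 179 180 181 g 25
464: 46 z 179 180 181 g 25
467: 47 z 178 180 181 g 25
470: 49 z 178 180 181 g 25
473: 81 z 178 182 244 g 91
476: 144 z 180 243 246 g 129
479: 125 z 180 242 299 g 93
482: 1043 z 181 267 300 g 62
485: 143 z 180 273 300 g 70
488: 104 z 181 273 300 g 72
491: 112 z 181 273 300 g 70
494: 109 z 181 273 285 g 67
497: 122 z 181 273 285 g 68
500: 127 z 181 284 292 g 38
503: 43 z 272 274 290 g 39
506: 4 z 272 283 287 g 61
ball s,z [0. 0.] r 0.0 0
570: 8 z 193 194 196 g 132
573: 12 z 194 194 195 g 163
576: 15 z 193 194 195 g 163
579: 13 z 193 194 195 g 142
585: 65 z 188 195 205 g 102
588: 32 z 196 201 204 g 95
```

Emit:
jog_arm(
  gripper=[0, 0, 0, 0, 0, 0, 0, 0],
  offset=[
    [-0.3, 0.09, -0.4],
    [-0.6, 0.18, -0.8],
    [-0.85, 0.26, -1.2],
    [-1.05, 0.32, -1.6],
    [-1.25, 0.38, -2.0],
    [-1.4, 0.43, -2.4],
    [-1.5, 0.46, -2.8],
    [-1.6, 0.48, -3.0],
  ],
  twist=[0, 0, 0, 0, 0, 0, 0, 0],
)

```text
clock: 19.25
tcp_pos: [0.4879, -0.036, 0.2038]
orientation: [-0.001, 0.149, 0.989, 0.0]
wrist_force: [0.0, 0.7, 0.5]
finger_gap: 0.0001
grip_force: 0.4
```

```bash
python3 - <<'E'
from h import *
d=shot('wrist');st()
prof(d,lo=.449,hi=.485)
prof(d,lo=.53,hi=.60)
E
```

```text
t 19.3 tcp [ 0.4878 -0.036   0.2036] s,t 0.477 0.1082 F s,t,z -0.1 0.4 0.2 gap 0.0004 0.019622200998128392
452: 41 z 154 166 178 g 22
455: 296 z 151 178 300 g 57
458: 503 z 178 276 299 g 45
461: 307 z 178 250 300 g 57
464: 2467 z 178 283 300 g 46
467: 217 z 203 270 299 g 44
470: 80 z 240 242 272 g 32
473: 73 z 240 242 270 g 32
476: 68 z 240 241 267 g 32
479: 78 z 240 249 254 g 38
482: 111 z 240 252 259 g 36
536: 1 z 182 182 182 g 224
539: 17 z 181 181 182 g 224
542: 5 z 181 182 182 g 221
545: 9 z 176 181 182 g 175
548: 47 z 175 179 183 g 175
551: 23 z 180 181 183 g 219
554: 25 z 180 182 183 g 187
557: 22 z 181 182 183 g 189
560: 6 z 181 181 182 g 175
```

The seam has closed and the load dropped away, so the lever has gone over centre. Pressing down.

Emit:
jog_arm(
  gripper=[0, 0, 0, 0, 0, 0, 0, 0],
  offset=[
    [0, 0, -0.2],
    [0, 0, -0.4],
    [0, 0, -0.6],
    [0, 0, -0.75],
    [0, 0, -0.9],
    [0, 0, -0.9],
    [0, 0, -0.9],
    [0, 0, -0.9],
  ],
  twist=[0, 0, 0, 0, 0, 0, 0, 0],
)

```text
clock: 20.3
tcp_pos: [0.4884, -0.0362, 0.196]
orientation: [0.0, 0.149, 0.989, 0.0]
wrist_force: [-2.2, 0.2, 5.8]
finger_gap: -0.0001
grip_force: 2.8
```

```bash
python3 - <<'E'
from h import *
st()
E
```

```text
t 20.3 tcp [ 0.4884 -0.0362  0.196 ] s,t 0.4776 0.1082 F s,t,z -2.2 -0.4 5.8 gap -0.0001 2.7598490193486214
```

Contact at 5.8 N. A little more should reach about 11 N.

Emit:
jog_arm(
  gripper=[0, 0, 0, 0, 0, 0, 0, 0],
  offset=[
    [0, 0, -0.1],
    [0, 0, -0.2],
    [0, 0, -0.25],
    [0, 0, -0.25],
    [0, 0, -0.25],
    [0, 0, -0.25],
    [0, 0, -0.25],
    [0, 0, -0.25],
  ],
  twist=[0, 0, 0, 0, 0, 0, 0, 0],
)

```text
clock: 21.3
tcp_pos: [0.4885, -0.0362, 0.1958]
orientation: [0.001, 0.149, 0.989, -0.0]
wrist_force: [-8.0, 1.4, 20.3]
finger_gap: -0.0002
grip_force: 10.2
```

```bash
python3 - <<'E'
from h import *
st()
E
```

```text
t 21.3 tcp [ 0.4885 -0.0362  0.1958] s,t 0.4777 0.1082 F s,t,z -8.0 -1.0 20.3 gap -0.0002 10.170837208715966
```

It is firmly on the stop at 20 N. I'll ease to about 10 N, hold briefly, then lift clear.

Emit:
jog_arm(
  gripper=[0, 0, 0, 0, 0, 0, 0, 0],
  offset=[
    [0, 0, 0.17],
    [0, 0, 0.17],
    [0, 0, 0.17],
    [0, 0, 0.17],
    [0, 0, 2],
    [0, 0, 6],
    [0, 0, 11],
    [0, 0, 14],
  ],
  twist=[0, 0, 0, 0, 0, 0, 0, 0],
)

```text
clock: 22.3
tcp_pos: [0.489, -0.0363, 0.3351]
orientation: [0.001, 0.149, 0.989, -0.0]
wrist_force: [-0.2, -0.5, 0.8]
finger_gap: -0.0001
grip_force: 0.0
```

```bash
python3 - <<'E'
from h import *
a=shot('scene');d=shot('wrist');st()
prof(d,lo=.449,hi=.62)
A=cv2.resize(a['image'][160:250,190:310,::-1],(400,300),interpolation=cv2.INTER_CUBIC)
B=cv2.resize(d['image'][80:350,80:440,::-1],(400,300))
cv2.imwrite('pics/c6.png',np.hstack([A,B]))
E
```

```text
t 22.4 tcp [ 0.49   -0.0366  0.3362] s,t 0.4793 0.1083 F s,t,z -0.3 0.1 0.5 gap -0.0 0.0
455: 79 z 152 177 197 g 57
458: 24 z 195 196 198 g 133
461: 24 z 195 196 197 g 133
464: 24 z 195 196 197 g 133
467: 24 z 195 196 198 g 133
470: 24 z 194 196 198 g 133
473: 24 z 194 196 197 g 133
476: 24 z 195 196 197 g 140
479: 23 z 195 196 197 g 175
482: 23 z 195 196 197 g 180
485: 24 z 194 196 197 g 180
488: 22 z 194 196 197 g 185
491: 22 z 195 196 197 g 192
494: 27 z 195 196 200 g 168
497: 28 z 196 200 201 g 154
500: 24 z 200 200 202 g 180
503: 23 z 199 201 202 g 177
506: 16 z 199 200 201 g 176
509: 15 z 194 195 196 g 172
512: 21 z 195 196 197 g 177
515: 21 z 194 195 197 g 176
518: 25 z 195 196 198 g 168
521: 24 z 195 198 198 g 174
524: 13 z 196 197 199 g 164
533: 16 z 181 182 183 g 175
536: 19 z 180 181 182 g 210
539: 15 z 180 181 182 g 215
542: 6 z 180 181 181 g 209
545: 3 z 172 174 174 g 155
548: 11 z 170 171 174 g 159
```

View pics/c6.png

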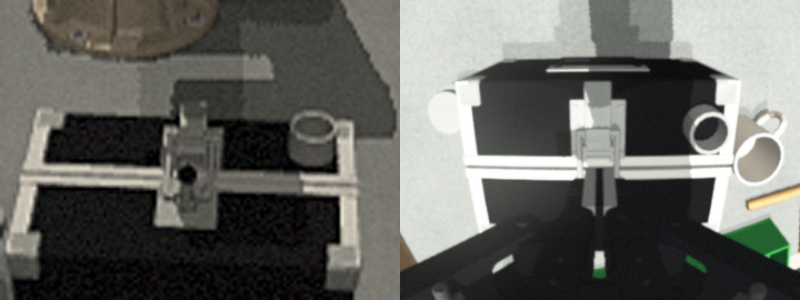

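The lever lies flat (z constant at 196 mm), the seam is shut at left-crop (190,178), the loop is hooked, and the arm is clear. Handing in.

```bash
python3 -c "
from workcell import env; print(env.hand_in())"
```

```text
the job is handed in; nothing more can be done
None
```

I handed the job in at about 22 s of the 72 s limit, and the simulator gave no verdict back. The bar was drawn under the lip with about 12 N, the lever was pressed flat (briefly about 20 N, then eased before lifting), and the last pictures show the lid shut and the arm clear.

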